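# Put the samples back in the tester tray

## Robot

A 6-joint arm with a two-finger parallel gripper is mounted at the origin on a cart in front of the work surface, level with it; the furniture and walls round the work are solid. World frame = base frame: x ahead of the robot, y to its left, z up, the work surface at z = 0. Lengths are in m, angles in rad, forces in N, time in s.
With the tool pointing down it reaches from about 0.3 to 0.775 m from the base axis. Payload 14.6 kg.
Tool frame: the origin (TCP) lies at the very end of the fingers, on their centre line; the grasp point (between the pads) lies 19 mm behind it; z points along the fingers, y is the direction in which the jaws open and shut (so a half turn about z gives the same grasp; the last joint's range is limited). The gripper opens to 94 mm and grips with 3 to 60 N. Pads are 16 mm wide; open, the fingers measure 119 mm over their backs; the gripper's body (75 mm by 177 mm) begins 78 mm behind the grasp point.
Start: joints at [-1.388, 0.3, 1.521, -0, 1.321, -0.067], TCP at [0.136, -0.533, 0.205] pointing down, gripper open.
Joint ranges: [-3.03, 3.03], [-0.79, 2.21], [0.23, 2.52], [-1.04, 4.18], [0, 3.07], [-2.55, 2.55]. Speed limits (rad/s): [2.22, 2.22, 2.57, 3.14, 3.14, 3.14].

## Interface

Orientations are given as a unit quaternion [x, y, z, w].
In Python, from cell import * gives the robot as it stands. Calls block until the motion is done:
- goto(position, orientation): joint-space move of the TCP to a pose.
- move_straight(position, rate=0.15, rot=None, guard=None): straight line of the TCP; rot=None keeps the orientation; rate is the mean speed in m/s. With guard (N) it stops when the force on the tool has changed by that much, and returns True; else False.
- movej(angles): joint-space move.
- gripper_to(opening, newtons=None): opening from 0.0 (shut) to 1.0 (fully open); newtons is the grip in N (None keeps the last); returns when the fingers have stopped.
- wait(seconds).
- solve_ik(position, orientation): joint angles nearest the present ones, or None.
- get_obs(): the state.
- camera(name): name is "scene" or "top" or "wrist"; returns the picture (384x512x3 uint8, red, green, blue); there is no depth.
- camera_model(name): a dict with "intrinsics" (3x3 intrinsics, pixels), "R" (3x3) and "t" (3): a world point X has camera coordinates R X + t. Camera axes: x right, y down, z forward; pixel columns grow to the right and rows downward; lengths in m; the calibration is good to about 2 mm. A picture is of the moment at which its call begins: read the wrist's pose just before it. camera_model takes no time and is no camera call; for the wrist camera it gives the pose at the moment of the call.
A pose or a line that the arm cannot do raises IKError and nothing moves.
- close_job(): hands the job in, once; it reports no verdict.
The state is a dict: "time": time; "joint_pos": joint angles; "joint_vel": joint speeds; "tau": joint torques, N m; "ee_pos": TCP position; "tool_rot": TCP orientation; "force": force on the tool from outside, world axes, zero at the start; "wrist_torque": the same for the moment, N m; "grip_width": opening from 0.0 (shut) to 1.0 (fully open).
Only numpy, scipy, OpenCV 4.12 (cv2) and the standard library are available. Lean on these libraries where they do the work, as an engineer would, in place of code of your own. Each camera call takes 0.05 s, during which the arm holds its last target. There are 200 camera calls.

## Task

Gather the samples lying in front of the display into the wooden tester tray: stand each of the three open (lidless) tester candles upright in a round well of its own, and lay the white scent-card holder the right way up, flat in the oblong well. The lidded candles and the gold tin are for sale: leave them where they are, and also the display itself with all that stands behind it along the back of the table.

Things in the scene. Friction and masses are not known exactly. Their poses are not given: they have to be found in the camera images.
- tray: flat light-wood tray fixed to the table, 212 (its x) x 192 x 11 mm. Origin: centre of its underside, z up. Four wells 7 mm deep (floors 4 mm above the table): round, 83 mm wide, centred at (x, y) = (50, 47), (-50, 47), (57, -47) mm; oblong, 108 mm along x by 81 mm along y, centred at (-45, -47) mm. A plinth 195 mm tall with a tall sign stands on the far middle of the table.
- tester_a: one of three open tester candles (no lid): a round glass, 67 mm in diameter and 74 mm tall, whose open rim shows the wax and a wick inside; solid to the touch, 0.18 to 0.37 kg. Grasp it round the glass. Origin: centre of its underside; z up along its axis.
- tester_b: another of three open tester candles (no lid): a round glass, 67 mm in diameter and 74 mm tall, whose open rim shows the wax and a wick inside; solid to the touch, 0.18 to 0.37 kg. Grasp it round the glass. Origin: centre of its underside; z up along its axis.
- tester_c: the third of three open tester candles (no lid): a round glass, 67 mm in diameter and 74 mm tall, whose open rim shows the wax and a wick inside; solid to the touch, 0.18 to 0.37 kg. Grasp it round the glass. Origin: centre of its underside; z up along its axis.
- cards: flat clear-white holder of scent cards, lid fixed shut, 65 (its x) x 92 (its y) x 19 mm (hard lid top at 18 mm, hard sides at x = +-32 mm), 0.06 to 0.12 kg. Grasp it from above across its x, near its top, so that the fingers clear the tray's rim at the set-down. Origin: middle of its underside; z up.
- candle_a: one of four lidded candles for sale, a look-alike that must stay where it stands: a round jar, 69 mm in diameter and 82 mm tall, closed with a flat lid. Origin: centre of its underside; z up.
- candle_b: another of four lidded candles for sale, a look-alike that must stay where it stands: a round jar, 69 mm in diameter and 82 mm tall, closed with a flat lid. Origin: centre of its underside; z up.
- candle_c: the third of four lidded candles for sale, a look-alike that must stay where it stands: a round jar, 69 mm in diameter and 82 mm tall, closed with a flat lid. Origin: centre of its underside; z up.
- candle_d: the fourth of four lidded candles for sale, a look-alike that must stay where it stands: a round jar, 69 mm in diameter and 82 mm tall, closed with a flat lid. Origin: centre of its underside; z up.
- tin: gold-coloured flat hinged tin of wax melts, closed, 61 mm (x) by 88 mm (y) by 22 mm tall: for sale, not part of the tray, must stay where it lies. Origin: middle of its underside; z up.
Things that resemble listed ones, but are neither listed nor needed, are in the scene too. What is shaped like the tester_b but pink is not meant.

How it is judged:
At the end, for the whole second after the job is handed in: Each tester stands upright (0.06 rad) on the floor of its own round well, within 9 mm of centre along each tray axis; the card holder lies flat in the oblong well (10 mm, 0.25 rad); all at rest; lidded candles and tin upright (0.1 rad) and within 20 mm of their starts (((x of tester_a in the frame of tray between 0.041 and 0.059 m and y of tester_a in the frame of tray between 0.038 and 0.056 m) or (x of tester_a in the frame of tray between -0.059 and -0.041 m and y of tester_a in the frame of tray between 0.038 and 0.056 m) or (x of tester_a in the frame of tray between 0.048 and 0.066 m and y of tester_a in the frame of tray between -0.056 and -0.038 m)) and z of tester_a in the frame of tray between 0.0015 and 0.007 m and angle between each of tester_a, tester_b, tester_c, cards's own z axis and vertical below 0.06 rad and linear speed of each of tester_a, tester_b, tester_c, cards below 0.02 m/s and ((x of tester_b in the frame of tray between 0.041 and 0.059 m and y of tester_b in the frame of tray between 0.038 and 0.056 m) or (x of tester_b in the frame of tray between -0.059 and -0.041 m and y of tester_b in the frame of tray between 0.038 and 0.056 m) or (x of tester_b in the frame of tray between 0.048 and 0.066 m and y of tester_b in the frame of tray between -0.056 and -0.038 m)) and z of tester_b in the frame of tray between 0.0015 and 0.007 m and ((x of tester_c in the frame of tray between 0.041 and 0.059 m and y of tester_c in the frame of tray between 0.038 and 0.056 m) or (x of tester_c in the frame of tray between -0.059 and -0.041 m and y of tester_c in the frame of tray between 0.038 and 0.056 m) or (x of tester_c in the frame of tray between 0.048 and 0.066 m and y of tester_c in the frame of tray between -0.056 and -0.038 m)) and z of tester_c in the frame of tray between 0.0015 and 0.007 m and x of cards in the frame of tray between -0.055 and -0.035 m and y of cards in the frame of tray between -0.057 and -0.037 m and z of cards in the frame of tray between 0.0015 and 0.007 m and angle between the y axis of cards and the x axis of tray, either way round below 0.25 rad and distance of each of candle_a, candle_b, candle_c, candle_d, tin from where it was at the start of the episode below 0.02 m and angle between each of candle_a, candle_b, candle_c, candle_d, tin's own z axis and vertical below 0.1 rad); the robot touches nothing.
It fails at once if a lidded candle or the tin is moved more than 20 mm (distance of any of candle_a, candle_b, candle_c, candle_d, tin from where it was at the start of the episode above 0.02 m).
It also fails if it takes over 112 s, if anything falls off the work surface, if the arm or the gripper's body presses on something with over 40 N, if the wrist force passes 120 N, or if a joint passes its speed limit or range.

## Working session

There is one attempt and no reset: what is moved stays moved. The work goes in short steps, each a Python script; the robot and the scene stay as the last script left them, time stands still between calls to the robot, and variables do not carry over. Pictures are saved under pics/ and viewed, about 12 in all and at most 16, crops included, and the job is handed in when it is done.

```bash
ls; mkdir -p pics; python3 - <<'E'
from cell import *
import cv2
for n in("scene","top"):
    cv2.imwrite(f"pics/{n}0.png",cv2.resize(camera(n)[:,:,::-1],(800,600),interpolation=cv2.INTER_CUBIC))
    m=camera_model(n);print(n,m)
print(get_obs()['tool_rot'])
E
```

```text
pics
scene {'intrinsics': array([[425.79237134,   0.        , 251.18600022],
       [  0.        , 425.79237134, 186.62518097],
       [  0.        ,   0.        ,   1.        ]]), 'R': array([[-0.73520396, -0.67757808, -0.019055  ],
       [-0.51126046,  0.57276081, -0.64074784],
       [ 0.44507065, -0.46133828, -0.76751489]]), 't': array([0.34580682, 0.32968131, 1.47033715])}
top {'intrinsics': array([[471.91797168,   0.        , 257.13939859],
       [  0.        , 471.91797168, 194.13341865],
       [  0.        ,   0.        ,   1.        ]]), 'R': array([[-0.12616206, -0.99200773, -0.00195129],
       [-0.97202733,  0.12401332, -0.19945817],
       [ 0.19810603, -0.02326734, -0.9799044 ]]), 't': array([0.0082908 , 0.52864025, 1.41495171])}
[ 9.92210803e-01  1.24569218e-01 -4.44102129e-05 -4.79053365e-04]
```

View pics/top0.png

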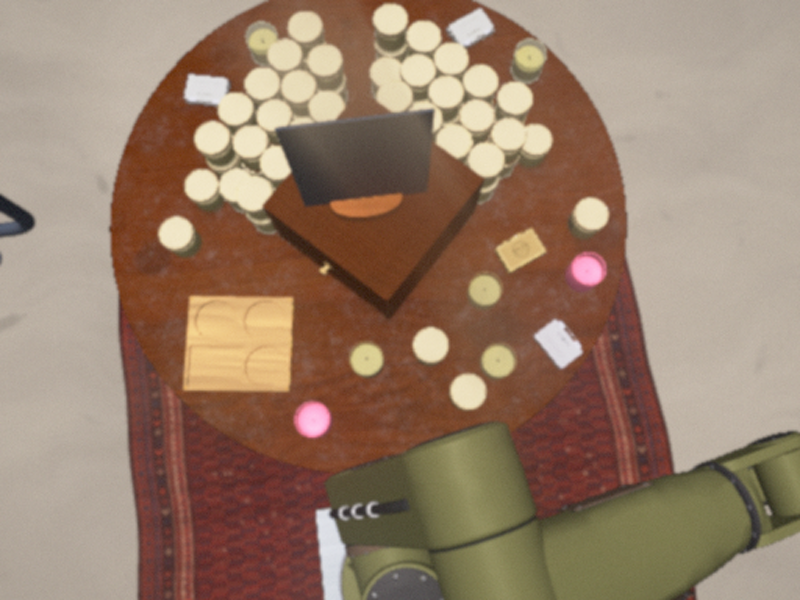

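View pics/scene0.png

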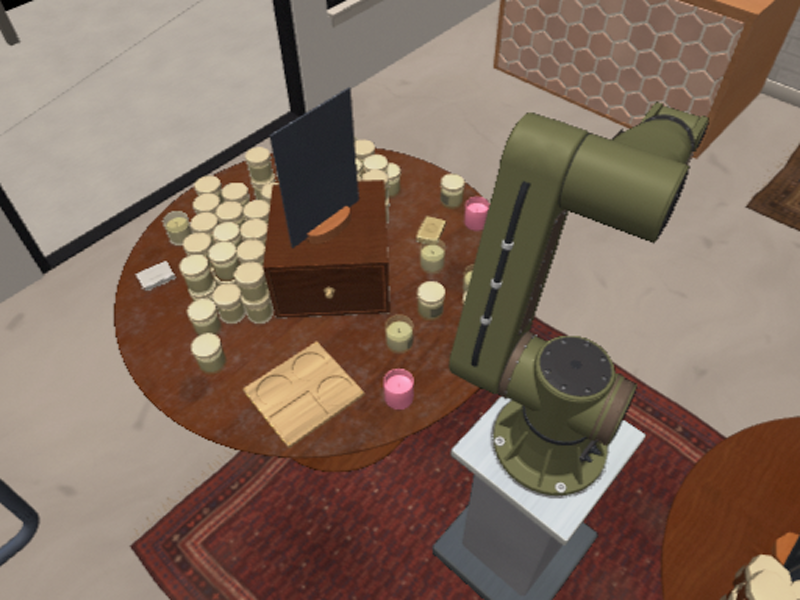

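```bash
cat > h.py <<'E'
from cell import *
import numpy as np, cv2
from scipy.spatial.transform import Rotation as Ro
def ray(m,u,v,z):
    d=m["R"].T@np.linalg.inv(m["intrinsics"])@[u,v,1]; c=-m["R"].T@m["t"]
    return (c+d*(z-c[2])/d[2])
def down(yaw): # tool z down, jaw (tool y) axis along world angle yaw
    y=np.array([np.cos(yaw),np.sin(yaw),0]); z=np.array([0,0,-1.]); x=np.cross(y,z)
    return Ro.from_matrix(np.c_[x,y,z]).as_quat()
def snap(n,f,scale=1.5):
    m=camera_model(n); im=camera(n)[:,:,::-1].copy()
    cv2.imwrite(f"pics/{f}_raw.png",im)
    cv2.imwrite(f"pics/{f}.png",cv2.resize(im,None,fx=scale,fy=scale,interpolation=cv2.INTER_CUBIC))
    return m,im
E
python3 - <<'E'
from h import *
m=camera_model("top"); k=.64
P=lambda u,v,z:np.round(ray(m,u*k,v*k,z)[:2],3)
for n,u,v,z in [("t1",367,358,.065),("t2",485,290,.065),("t3",498,360,.065),("c1",430,345,.082),("c2",468,391,.082),("c3",590,215,.082),("c4",177,235,.082),("pk1",312,419,.065),("pk2",588,269,.065),("tin",521,249,.022),("cards",559,343,.018),
 ("tr UL",190,296,.011),("UR",294,296,.011),("LR",291,391,.011),("LL",183,390,.011),("plinth",388,305,.195),("plL",265,205,.195),("plR",483,180,.195)]:
    print(n,P(u,v,z))
im=camera("top"); hsv=cv2.cvtColor(im,cv2.COLOR_RGB2HSV)
for u,v in[(367,350),(240,300+8),(430,345),(559,343),(340,330)]: print(hsv[int(v*k),int(u*k)])
o=get_obs();w=camera_model("wrist");R=Ro.from_quat(o['tool_rot']).as_matrix()
print(w["intrinsics"],"cam in tool",R.T@(-w["R"].T@w["t"]-o['ee_pos']),"\n",w["R"]@R)
E
```

```text
t1 [0.424 0.023]
t2 [ 0.529 -0.225]
t3 [ 0.388 -0.23 ]
c1 [ 0.431 -0.102]
c2 [ 0.335 -0.162]
c3 [ 0.651 -0.454]
c4 [0.714 0.368]
pk1 [0.321 0.141]
pk2 [ 0.545 -0.435]
tin [ 0.614 -0.318]
cards [ 0.411 -0.364]
tr UL [0.604 0.37 ]
UR [0.577 0.158]
LR [0.384 0.183]
LL [0.414 0.397]
plinth [ 0.497 -0.03 ]
plL [0.712 0.172]
plR [ 0.71  -0.234]
[ 25  85 219]
[ 17 114 224]
[ 22  46 237]
[143   5 223]
[ 10 176 119]
[[315.04603301   0.         253.40295611]
 [  0.         315.04603301 193.49525188]
 [  0.           0.           1.        ]] cam in tool [ 0.07173924 -0.0005705  -0.17926653] 
 [[ 7.30781628e-04  9.99999686e-01 -3.07384648e-04]
 [-9.68413431e-01  6.31052823e-04 -2.49349209e-01]
 [-2.49348937e-01  4.79895242e-04  9.68413588e-01]]
```

```bash
python3 - <<'E'
from h import *
import json
goto([.42,-.27,.27],down(np.pi/2)); 
m1,_=snap("wrist","w1"); m1b=camera_model("wrist");print(get_obs()['ee_pos'])
goto([.45,.16,.27],down(np.pi/2))
m2,_=snap("wrist","w2");snap("top","top1")
print(get_obs()['time'])
json.dump([{k:v.tolist() for k,v in m.items()} for m in(m1,m2)],open("cams.json","w"))
E
```

```text
[ 0.41977773 -0.27036223  0.26987091]
3.7417
```

View pics/w1.png

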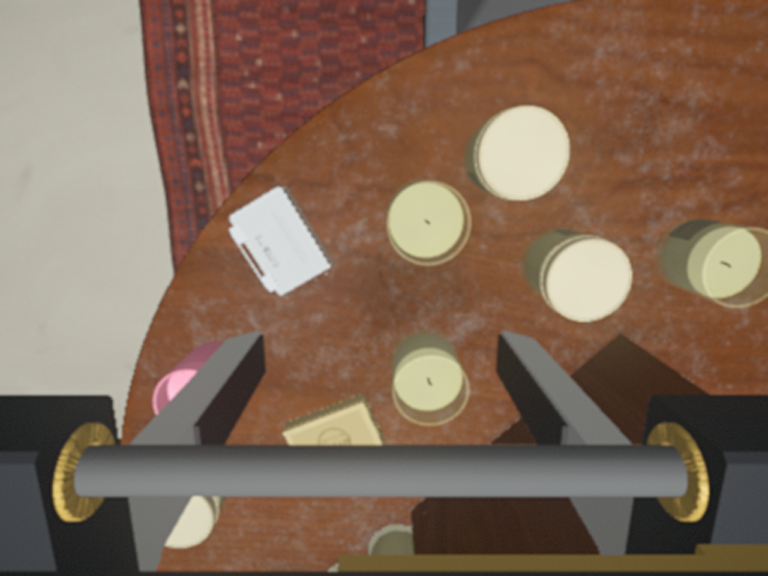

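View pics/w2.png

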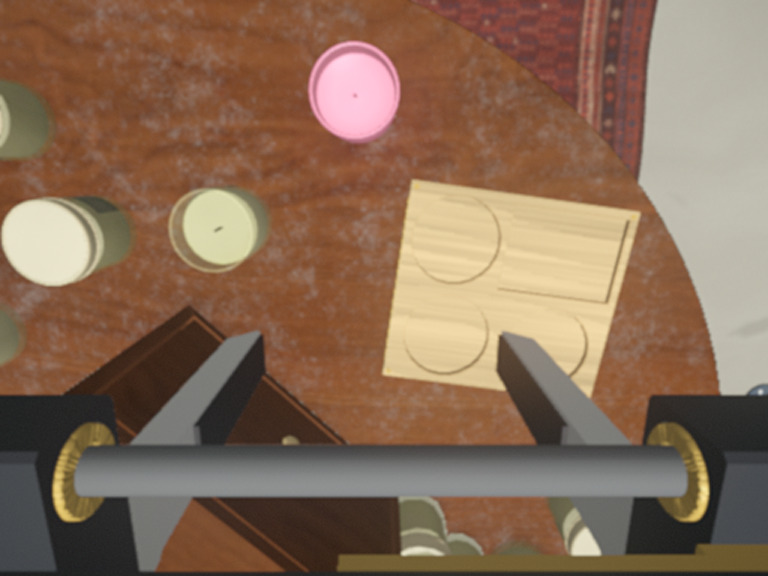

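```bash
python3 - <<'E'
from h import *
import json
ms=[{k:np.array(v) for k,v in m.items()} for m in json.load(open("cams.json"))]
P=lambda m,u,v,z:np.round(ray(m,u/1.5,v/1.5,z)[:2],4)
for n,i,r in[("t1",1,(211,230)),("t2",0,(429,383)),("t3",0,(429,223))]: print(n,P(ms[i],*r,.074))
for n,c in[("c1",(586,278)),("c2",(522,153))]:print(n,P(ms[0],*c,.082))
print("tin corner",P(ms[0],362,398,.022),P(ms[0],285,434,.022))
im=cv2.imread("pics/w1_raw.png");h=cv2.cvtColor(im,cv2.COLOR_BGR2HSV)
mk=((h[...,1]<35)&(h[...,2]>170)).astype(np.uint8);mk[:110]=0;mk[205:]=0;mk[:,:145]=0;mk[:,225:]=0
c=np.argwhere(mk)[:,::-1]
w=np.array([ray(ms[0],u,v,.018)[:2] for u,v in c],np.float32)*1000
r=cv2.minAreaRect(w);print(len(c),r,cv2.boxPoints(r))
print("cards corners",[P(ms[0],*q,.018) for q in[(281,187),(330,266),(280,295),(229,218)]])
# tray: wood mask
for src,m,f in(("w2",ms[1],1),("top1",camera_model("top"),1)):
    im=cv2.imread(f"pics/{src}_raw.png");h=cv2.cvtColor(im,cv2.COLOR_BGR2HSV)
    mk=cv2.inRange(h,(10,60,150),(26,170,255))
    n,l,s,ct=cv2.connectedComponentsWithStats(mk)
    b=1+np.argmax([s[i,4] if (src=="w2" or ct[i][0]<230) else 0 for i in range(1,n)])
    hull=cv2.convexHull(np.argwhere(l==b)[:,::-1].astype(np.int32))
    w=np.array([ray(m,*q[0],.011)[:2] for q in hull],np.float32)*1000
    print(src,s[b],cv2.minAreaRect(w))
print("tray corners",[P(ms[1],*q,.011) for q in[(413,180),(640,211),(592,395),(383,375)]])
for n,q in(("C",(456,239)),("A",(446,333))):print(n,P(ms[1],*q,.011))
E
```

```text
t1 [0.4248 0.0254]
t2 [ 0.5264 -0.2278]
t3 [ 0.3888 -0.2312]
c1 [ 0.4316 -0.1058]
c2 [ 0.3359 -0.1639]
tin corner [ 0.5674 -0.288 ] [ 0.6073 -0.3664]
2742 ((413.71124267578125, -365.2717590332031), (86.80377960205078, 64.07344055175781), 30.122982025146484) [[ 360.0929  -359.34317]
 [ 392.24866 -414.76352]
 [ 467.3296  -371.20035]
 [ 435.17383 -315.78   ]]
cards corners [array([ 0.3629, -0.3583]), array([ 0.4347, -0.3165]), array([ 0.4626, -0.3645]), array([ 0.3903, -0.4069])]
w2 [  247   117   188   162 19295] ((511.752685546875, 283.3134765625), (235.72882080078125, 234.79310607910156), 81.53129577636719)
top1 [ 118    7  104  129 1962] ((990.716552734375, 160.22341918945312), (275.6289978027344, 504.4215087890625), 59.29205322265625)
tray corners [array([0.3876, 0.1894]), array([0.4153, 0.3982]), array([0.6003, 0.3748]), array([0.5783, 0.1625])]
C [0.4411 0.2303]
A [0.5337 0.2242]
```

```bash
cat >> h.py <<'E'
TC=np.array([.4958,.2805]); a=np.radians(-97.55); XA=np.array([np.cos(a),np.sin(a)]); YA=np.array([-XA[1],XA[0]])
def well(x,y): return TC+x*XA+y*YA
def best(p,yaw):
    c=[(np.abs(q-np.array(get_obs()['joint_pos'])).max(),k) for k in(yaw,yaw+np.pi) for q in[solve_ik(p,down(k))] if q is not None]
    return down(min(c)[1])
def go(xy,z,yaw): p=[*xy,z]; goto(p,best(p,yaw))
def lin(xy,z,**k): return move_straight([*xy,z],**k)
def pick(xy,yaw,z,n,H=.28,op=1.0):
    gripper_to(op); go(xy,H,yaw)
    lin(xy,z+.06,rate=.3); print("guard",lin(xy,z,rate=.12,guard=12))
    gripper_to(0,n); lin(xy,H,rate=.25); o=get_obs(); print("grip mm",o['grip_width']*94,"F",np.round(o['force'],1),"t",o['time'])
def place(xy,yaw,z,op,H=.28):
    go(xy,H,yaw); lin(xy,z+.04,rate=.3); g=lin(xy,z-.004,rate=.05,guard=3)
    o=get_obs(); print("placed guard",g,"z",o['ee_pos'][2]); gripper_to(op)
    lin(xy,z+.08,rate=.15); lin(xy,H,rate=.3); print("t",get_obs()['time'])
E
python3 - <<'E'
from h import *
pick((.4248,.0254),np.radians(43),.03,25)
place(well(-.050,.047),np.radians(43),.034,.87)
snap("wrist","p1")
E
```

```text
guard False
grip mm 66.23652341635804 F [-0.   0.4 -2.7] t 7.6917
placed guard True z 0.03378459771265272
t 12.3417
```

View pics/p1.png

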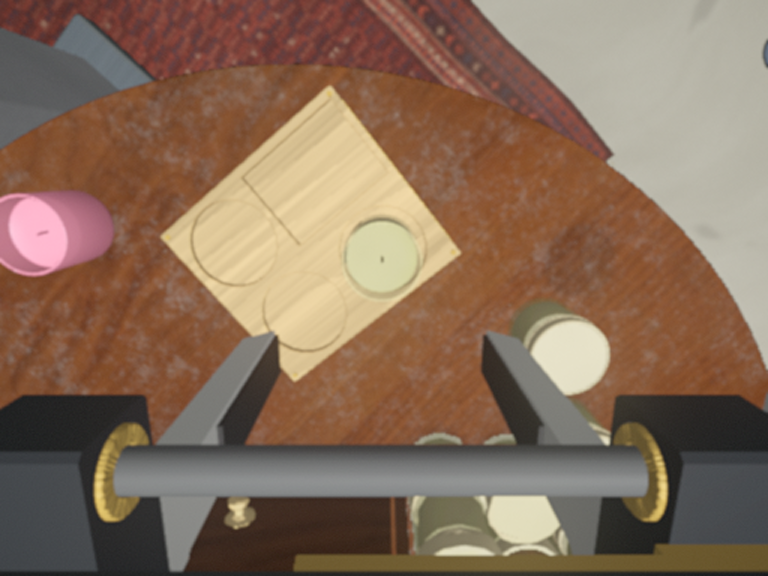

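```bash
python3 - <<'E'
from h import *
m=camera_model("wrist"); P=lambda u,v,z:ray(m,u/1.5,v/1.5,z)[:2]
tc=np.mean([P(330,87,.011),P(460,252,.011),P(294,381,.011),P(162,237,.011)],0)
x=P(162,237,.011)-P(330,87,.011); print("tray",tc,np.degrees(np.arctan2(x[1],x[0])))
T=P(383,257,.078); d=T-TC; print("tester in tray",d@XA,d@YA, "dest",well(-.05,.047),T)
V=(.42,0.,.28)
goto(V,best(V,np.radians(38)))
pick((.3888,-.2312),np.radians(38),.03,25)
goto(V,best(V,np.radians(43)))
place(well(.050,.047),np.radians(43),.034,.87)
goto(V,best(V,np.radians(-44)))
pick((.5264,-.2278),np.radians(-44),.03,25)
goto(V,best(V,np.radians(43)))
place(well(.057,-.047),np.radians(43),.034,.87)
goto([.44,.17,.28],down(np.pi/2))
snap("wrist","p2")
E
```

```text
tray [0.49714674 0.27956605] -97.91894262315282
tester in tray -0.05269729416279867 0.04449346456554708 dest [0.5489621  0.32389114] [0.5468317  0.32689438]
guard False
grip mm 66.7832073177521 F [ 0.3  0.5 -3.2] t 18.175
placed guard True z 0.03381302586958348
t 23.5167
guard False
grip mm 66.85922811717916 F [-0.4  0.1 -2.7] t 29.0833
placed guard True z 0.03395486384249541
t 34.475
```

View pics/p2.png

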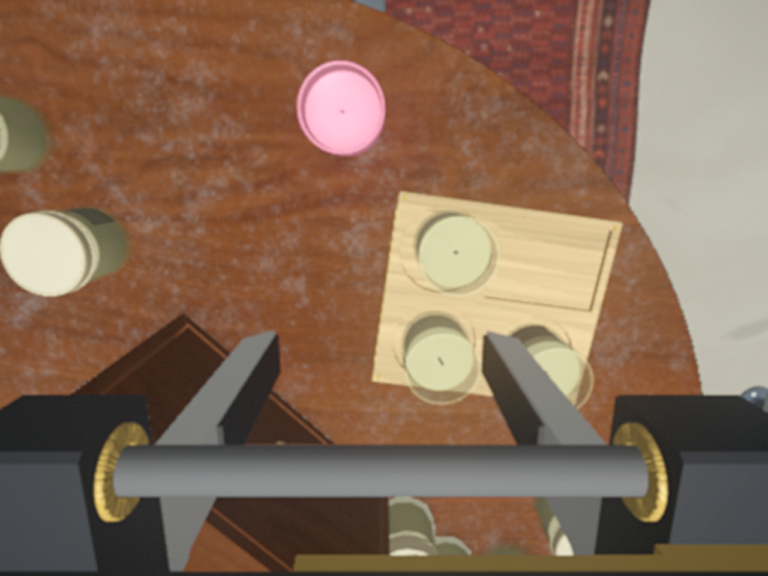

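```bash
python3 - <<'E'
from h import *
V=(.42,0.,.28)
goto(V,best(V,np.radians(120)))
pick((.413,-.364),np.radians(120),.011,15)
snap("wrist","p3")
E
```

```text
guard False
grip mm 63.33391813151857 F [-0.3  0.4 -0.2] t 42.1167
```

View pics/p3.png

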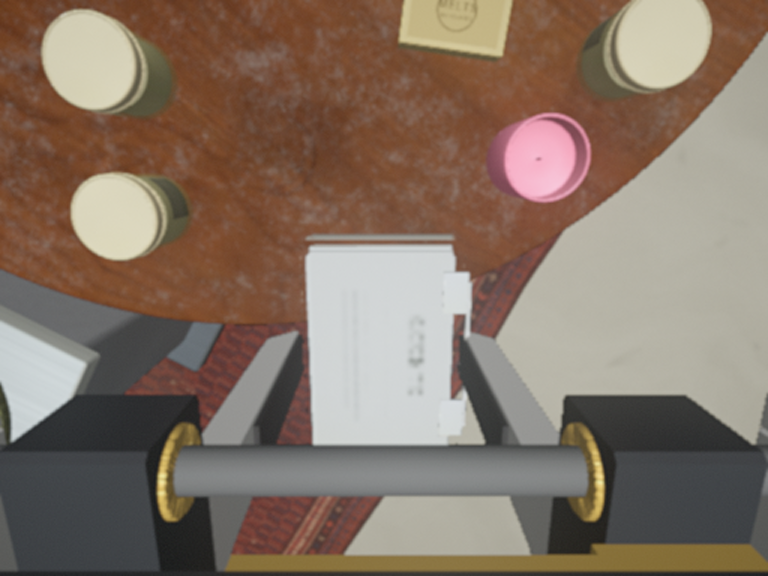

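```bash
python3 - <<'E'
from h import *
m=camera_model("wrist");o=get_obs();R=Ro.from_quat(o['tool_rot']).as_matrix()
for q in((308,240),(453,240),(308,256),(453,256)):
    for dz in(0.007,-.011): print(q,dz,np.round((R.T@(ray(m,q[0]/1.5,q[1]/1.5,o['ee_pos'][2]+dz)-o['ee_pos']))[:2]*1000,1))
E
```

```text
(308, 240) 0.007 [ 46.6 -27. ]
(308, 240) -0.011 [ 43.9 -29.8]
(453, 240) 0.007 [46.6 26.1]
(453, 240) -0.011 [44.  28.9]
(308, 256) 0.007 [ 40.6 -27.3]
(308, 256) -0.011 [ 37.3 -30. ]
(453, 256) 0.007 [40.7 26.3]
(453, 256) -0.011 [37.4 29.1]
```

```bash
python3 - <<'E'
from h import *
V=(.42,0.,.28); y=a+np.pi/2
goto(V,best(V,y))
place(well(-.045,-.047),y,.015,.80)
goto([.36,.22,.33],best([.36,.22,.33],np.pi/2))
m,_=snap("wrist","p4")
goto([.3,-.1,.33],best([.3,-.1,.33],np.pi/2)); snap("top","p5")
np.save("p4.npy",m,allow_pickle=True)
E
```

```text
placed guard True z 0.014374385234305873
t 48.3167
```

View pics/p4.png

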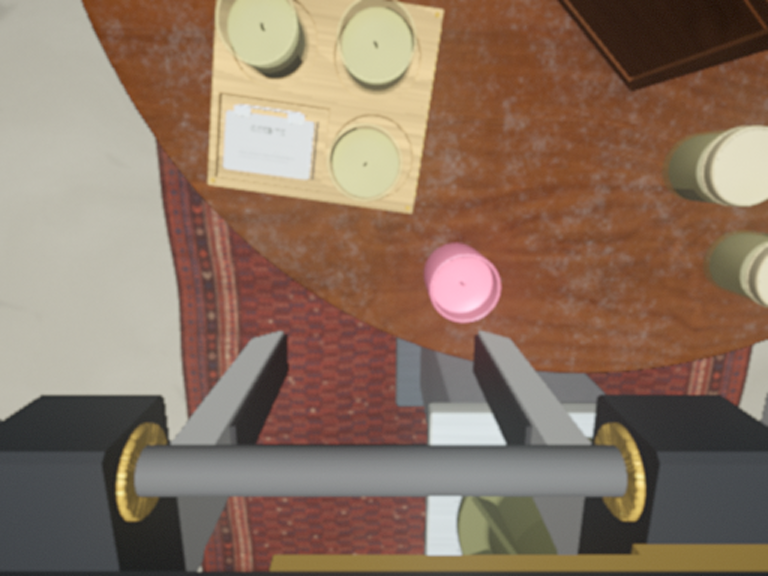

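View pics/p5.png

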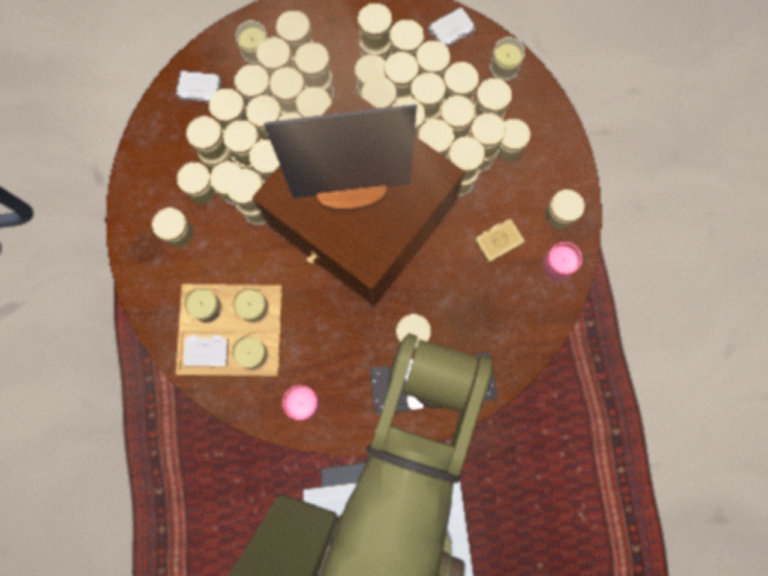

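```bash
python3 - <<'E'
from h import *
m=np.load("p4.npy",allow_pickle=True).item(); P=lambda u,v,z:ray(m,u/1.5,v/1.5,z)[:2]
L,Rr,U=P(209,185,.011),P(412,213,.011),P(443,10,.011)
tc=(L+U)/2; x=(Rr-L)/np.linalg.norm(Rr-L); y=np.array([-x[1],x[0]])
print("tray",tc,np.degrees(np.arctan2(x[1],x[0])))
for n,q,z in(("cards",(269,144),.022),("cardL",(225,143),.022),("cardR",(314,149),.022),("C wax",(365,162),.065),("A wax",(377,47),.065),("B wax",(263,33),.065)):
    p=P(*q,z); print(n,[(round(float((p-c)@xx)*1000,1),round(float((p-c)@yy)*1000,1)) for c,xx,yy in((tc,x,y),(TC,XA,YA))])
E
```

```text
tray [0.49544221 0.27876733] -97.63989751218577
cards [(-45.1, -47.3), (-43.4, -47.4)]
cardL [(-88.0, -52.2), (-86.4, -52.2)]
cardR [(-0.7, -46.0), (0.9, -46.1)]
C wax [(52.0, -51.8), (53.7, -52.0)]
A wax [(50.1, 43.7), (52.0, 43.5)]
B wax [(-47.3, 41.4), (-45.4, 41.3)]
```

```bash
python3 -c "
from cell import *
close_job(); print(get_obs()['time'])"
```

```text
the job is handed in; nothing more can be done
the job is handed in; nothing more can be done
```

I placed all three open testers in their own round wells and laid the card holder label-up in the oblong well. The job is handed in; the last clock reading, just after the cards were set down, was 48.3 s of the 112 s allowed.

- **Set-down heights:** every placing stopped on contact at the height expected for the well floor. That was about 34 mm at the tool tip for the testers and 14 mm for the cards.
- **Card holder:** the last close view puts it at about (-45, -47) mm in the tray frame, on target, within about 4° of the tray axis.
- **Testers:** the same view puts them within about 2 to 6 mm of their well centres, with roughly the same offset in y for all three. I put that offset down to guessing the wax height. An earlier check of tester 1 at its rim gave about 3 mm in each axis. I did not measure the tilt of any tester; they looked upright and settled.
- **Items for sale:** the tin and three of the lidded candles look unmoved in the final top view. The fourth, near (0.34, -0.16), was hidden by the arm in that view. It looked upright in the close-up taken after the card grasp, but I did not measure it.

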